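Find the grinding jar that still holds its ball

ROBOT

A 6-joint arm with a two-finger parallel gripper is mounted at the origin on the work surface. World frame = base frame: x ahead of the robot, y to its left, z up, the work surface at z = 0. Lengths are in m, angles in degrees, forces in N, time in s.
With the tool pointing down it reaches from about 0.3 to 0.75 m from the base axis. Payload 8.5 kg.
Tool frame: the origin (TCP) lies on the centre line of the jaws, within the pads' length; the fingertips stand 17 mm ahead of it and the grasp point (between the pads) lies 2 mm behind it (tip_reach is the distance from the TCP to the fingertips, in m); x points along the fingers, z is the direction in which the jaws open and shut, and the axes are right-handed (so a half turn about x gives the same grasp; the last joint's range is limited). The gripper opens to 88 mm and grips with 3 to 60 N. Pads are 18 mm wide; open, the fingers measure 123 mm over their backs; the gripper's body (75 mm by 187 mm) begins 45 mm behind the grasp point.
Start: joints at [-89.628, 21.807, 74.336, -0, 83.858, -12.336], TCP at [0.121, -0.537, 0.256] pointing down, gripper open.
Joint ranges: [-178.18, 178.18], [-50.72, 133.34], [12.68, 142.11], [-81.47, 261.47], [9.98, 163.14], [-165.26, 165.26]. Speed limits (degrees/s): [136.94, 136.94, 180, 180, 180, 180].

INTERFACE

Orientations are given as a 3x3 rotation matrix whose columns are the frame's x, y, z axes.
In Python, from workcell import * gives the robot as it stands. Calls block until the motion is done:
- movep(position, orientation): joint-space move of the TCP to a pose.
- servo_line(position, rate=0.15, rot=None, stop_force=None): straight line of the TCP; rot=None keeps the orientation; rate is the mean speed in m/s. With stop_force (N) it stops when the force on the tool has changed by that much, and returns True; else False.
- set_joints(angles): joint-space move.
- command_gripper(opening, force=None): finger opening in m; force is the grip in N (None keeps the last); returns when the fingers have stopped.
- sleep(seconds).
- ik(position, orientation): joint angles nearest the present ones, or None.
- get_image(name): name is "side" or "top"; returns a dict with "color" (480x640x3 uint8, blue, green, red), "range_z" (480x640 float32, m along the optical axis (not along the pixel's ray), 0 where there is no reading), "K" (3x3 intrinsics, pixels), "extrinsics" (4x4, takes a point from world to camera coordinates). Camera axes: x right, y down, z forward; pixel columns grow to the right and rows downward; lengths in m; the calibration is good to about 2 mm. A picture is of the moment at which its call begins.
A pose or a line that the arm cannot do raises MotionError and nothing moves.
- sign_off(): hands the job in, once; it reports no verdict.
Readings, each from a call of its own:
- get_time(): time.
- get_q(): joint angles.
- get_qvel(): joint speeds.
- get_tau(): joint torques, N m.
- get_ee_pos(): TCP position.
- get_tcp_rot(): TCP orientation.
- get_contact_force(): force on the tool from outside, world axes, zero at the start.
- get_moment(): the same for the moment, N m.
- get_gripper_width(): finger opening in m.
Only numpy, scipy, OpenCV 4.12 (cv2) and the standard library are available. Lean on these libraries where they do the work, as an engineer would, in place of code of your own. Each camera call takes 0.05 s, during which the arm holds its last target.

TASK

One of the three sealed grinding jars still has its ball inside: working from the robot's left to its right, lift each jar in turn, shake it briskly back and forth lengthwise in the air to feel whether something rolls and knocks in it, and lay the silent ones back flat where they were. When all three have been shaken, take the jar that rattles (if it is the last, simply keep hold of it) and hold it out level and still over the middle of the white paper sheet at the far side of the bench, some 10 to 25 cm above it, for a colleague to take. Finish while holding it there; do not let go of a jar in mid-air, and leave the other things on the bench where they are.

Things in the scene. Friction and masses are not known exactly. Their poses are not given: they have to be found in the camera images.
- jar_left: sealed opaque metal grinding jar, the robot's leftmost (largest y) of three alike: octagonal bar 46 mm across flats, 112 mm long, lying on a flat, gripped across its long sides. Empty jars weigh 290 to 590 g, so weight does not tell. Hollow 100 mm long, 38 mm wide; in one jar a loose 30 mm, 210 g ball rolls from end to end and knocks. Origin: centre of the underside; x along the jar, z up
- jar_middle: sealed opaque metal grinding jar, the middle one of three alike: octagonal bar 46 mm across flats, 112 mm long, lying on a flat, gripped across its long sides. Empty jars weigh 290 to 590 g, so weight does not tell. Hollow 100 mm long, 38 mm wide; in one jar a loose 30 mm, 210 g ball rolls from end to end and knocks. Origin: centre of the underside; x along the jar, z up
- jar_right: sealed opaque metal grinding jar, the robot's rightmost (smallest y) of three alike: octagonal bar 46 mm across flats, 112 mm long, lying on a flat, gripped across its long sides. Empty jars weigh 290 to 590 g, so weight does not tell. Hollow 100 mm long, 38 mm wide; in one jar a loose 30 mm, 210 g ball rolls from end to end and knocks. Origin: centre of the underside; x along the jar, z up
- jar_left_mid (a point): centre of jar_left, 23 mm above its underside, halfway along: the place to grip it; its side flats there are upright from 13 to 33 mm above the underside
- jar_middle_mid (a point): the same point on jar_middle
- jar_right_mid (a point): the same point on jar_right
- sheet_center (a point): middle of the white paper sheet, 150 mm (along its x axis) by 210 mm and 2 mm thick, flat on the bench beyond the jars; the point lies on its upper face
- tube_rack: bystander: wire test-tube rack 100 x 236 mm with glass tubes up to 164 mm high, at the robot's left; origin at the centre of its foot
- beaker: bystander: glass beaker 74 mm wide, 90 mm high, with cuvettes in it, right of the sheet; origin under its centre
- wash_bottle: bystander: white wash bottle 70 mm wide with a bent spout, 203 mm high, right of the right jar; origin under its centre
- vial: bystander: small amber vial 27 mm wide, 50 mm high, standing between the left and the middle jar; origin under its centre
- micro_spatula: bystander: thin steel spatula 195 mm long, 6 mm high, lying between the middle and the right jar roughly along x; origin at its middle
- wipes_box: bystander: cardboard box of wipes 200 x 110 mm, 75 mm high with a wipe standing out to about 105 mm, left of the left jar; origin under its centre
There are look-alikes about, which are no part of the job. Leave any red or turquoise look-alike of the jar_middle alone.

How it is judged (in metres and radians):
On the way, in this order (a step that is already met when the one before it is completed fails the run):
1. the left jar is held clear of the bench (30 mm or more), at a pause or a turn of its motion (slower than 0.1 m/s and 0.5 rad/s) (height (world z) of jar_left above 0.03 m and contact force between the fingers and jar_left above 0.5 N and linear speed of jar_left below 0.1 m/s and angular speed of jar_left below 0.5 rad/s), for 0.02 s.
2. from there the left jar is shaken in the air (faster than 0.15 m/s or 0.8 rad/s) (height (world z) of jar_left above 0.03 m and contact force between the fingers and jar_left above 0.5 N and (linear speed of jar_left above 0.15 m/s or angular speed of jar_left above 0.8 rad/s)), for 0.04 s.
3. the middle jar is held clear of the bench (30 mm or more), at a pause or a turn of its motion (slower than 0.1 m/s and 0.5 rad/s) (height (world z) of jar_middle above 0.03 m and contact force between the fingers and jar_middle above 0.5 N and linear speed of jar_middle below 0.1 m/s and angular speed of jar_middle below 0.5 rad/s), for 0.02 s.
4. from there the middle jar is shaken in the air (faster than 0.15 m/s or 0.8 rad/s) (height (world z) of jar_middle above 0.03 m and contact force between the fingers and jar_middle above 0.5 N and (linear speed of jar_middle above 0.15 m/s or angular speed of jar_middle above 0.8 rad/s)), for 0.04 s.
5. the right jar is held clear of the bench (30 mm or more), at a pause or a turn of its motion (slower than 0.1 m/s and 0.5 rad/s) (height (world z) of jar_right above 0.03 m and contact force between the fingers and jar_right above 0.5 N and linear speed of jar_right below 0.1 m/s and angular speed of jar_right below 0.5 rad/s), for 0.02 s.
6. from there the right jar is shaken in the air (faster than 0.15 m/s or 0.8 rad/s) (height (world z) of jar_right above 0.03 m and contact force between the fingers and jar_right above 0.5 N and (linear speed of jar_right above 0.15 m/s or angular speed of jar_right above 0.8 rad/s)), for 0.04 s.
At the end, for the whole second after the job is handed in: The jar that holds the ball is gripped, level within 0.3 rad and still, its underside 60 to 280 mm above the bench and its centre within 60 mm of the middle of the paper sheet; the two silent jars lie flat on the bench, let go, each within 40 mm of where it lay at the start (((contact force between jar_left_c0 and anything else above 0.25 N and contact force between the fingers and jar_left above 1 N and height (world z) of jar_left between 0.06 and 0.28 m and angle between jar_left's own z axis and vertical below 0.3 rad and linear speed of jar_left below 0.05 m/s and horizontal distance between jar_left_mid and sheet_center below 0.06 m and distance of each of jar_middle, jar_right from where it was at the start of the episode below 0.04 m and angle between each of jar_middle, jar_right's own z axis and vertical below 0.1 rad and contact force between the fingers and jar_middle below 0.1 N and linear speed of each of jar_middle, jar_right below 0.03 m/s and contact force between the fingers and jar_right below 0.1 N) or (contact force between jar_middle_c0 and anything else above 0.25 N and contact force between the fingers and jar_middle above 1 N and height (world z) of jar_middle between 0.06 and 0.28 m and angle between jar_middle's own z axis and vertical below 0.3 rad and linear speed of jar_middle below 0.05 m/s and horizontal distance between jar_middle_mid and sheet_center below 0.06 m and distance of each of jar_left, jar_right from where it was at the start of the episode below 0.04 m and angle between each of jar_left, jar_right's own z axis and vertical below 0.1 rad and contact force between the fingers and jar_left below 0.1 N and linear speed of each of jar_left, jar_right below 0.03 m/s and contact force between the fingers and jar_right below 0.1 N) or (contact force between jar_right_c0 and anything else above 0.25 N and contact force between the fingers and jar_right above 1 N and height (world z) of jar_right between 0.06 and 0.28 m and angle between jar_right's own z axis and vertical below 0.3 rad and linear speed of jar_right below 0.05 m/s and horizontal distance between jar_right_mid and sheet_center below 0.06 m and distance of each of jar_left, jar_middle from where it was at the start of the episode below 0.04 m and angle between each of jar_left, jar_middle's own z axis and vertical below 0.1 rad and contact force between the fingers and jar_left below 0.1 N and linear speed of each of jar_left, jar_middle below 0.03 m/s and contact force between the fingers and jar_middle below 0.1 N))); the arm keeps its last pose, push and grip.
It fails at once if a jar is let go in mid-air (underside more than 30 mm above the bench) ((height (world z) of jar_left above 0.03 m and contact force between the fingers and jar_left below 0.01 N) or (height (world z) of jar_middle above 0.03 m and contact force between the fingers and jar_middle below 0.01 N) or (height (world z) of jar_right above 0.03 m and contact force between the fingers and jar_right below 0.01 N)).
It fails at once if a bystander is pushed more than 30 mm or knocked over (distance of any of tube_rack, beaker, wash_bottle, vial, micro_spatula, wipes_box from where it was at the start of the episode above 0.03 m or angle between any of beaker, wash_bottle, vial's own z axis and vertical above 0.5 rad).
It also fails if it takes over 72 s, if anything falls off the work surface, if the arm or the gripper's body presses on something with over 40 N, if the wrist force passes 120 N, or if a joint passes its speed limit or range.

## Working session

There is one attempt and no reset: what is moved stays moved. The work goes in short steps, each a Python script; the robot and the scene stay as the last script left them, time stands still between calls to the robot, and variables do not carry over. Pictures are saved under pics/ and viewed, and the job is handed in when it is done.

```bash
ls; mkdir -p pics; python3 - <<'E'
from workcell import *
import cv2,numpy as np
for n in("top","side"):
    im=get_image(n); cv2.imwrite(f"pics/{n}0.png",im["color"]); np.savez(f"{n}0.npz",**im)
    print(n,im["K"].tolist(),np.round(im["extrinsics"],4).tolist())
print(get_time(),get_contact_force(),get_tcp_rot(),get_gripper_width())
E
```

```text
pics
top [[544.731292221212, 0.0, 310.1073515216631], [0.0, 544.731292221212, 236.51311858000815], [0.0, 0.0, 1.0]] [[-0.0049, -1.0, 0.0005, 0.0033], [-0.9788, 0.0047, -0.2049, 0.4672], [0.2049, -0.0015, -0.9788, 1.1206], [0.0, 0.0, 0.0, 1.0]]
side [[521.173015091358, 0.0, 321.79178737514627], [0.0, 521.173015091358, 233.29906531324204], [0.0, 0.0, 1.0]] [[-0.7995, -0.6004, -0.0184, 0.4032], [-0.335, 0.4711, -0.816, 0.1963], [0.4986, -0.6462, -0.5778, 0.9516], [0.0, 0.0, 0.0, 1.0]]
0.1 [-0.02924717 -0.12746107  0.25674679] [[ 1.80964754e-05  9.75507259e-01  2.19967239e-01]
 [ 1.26070192e-03  2.19967042e-01 -9.75506489e-01]
 [-9.99999205e-01  2.94966349e-04 -1.22584324e-03]] 0.08798003834587823
```

View pics/top0.png

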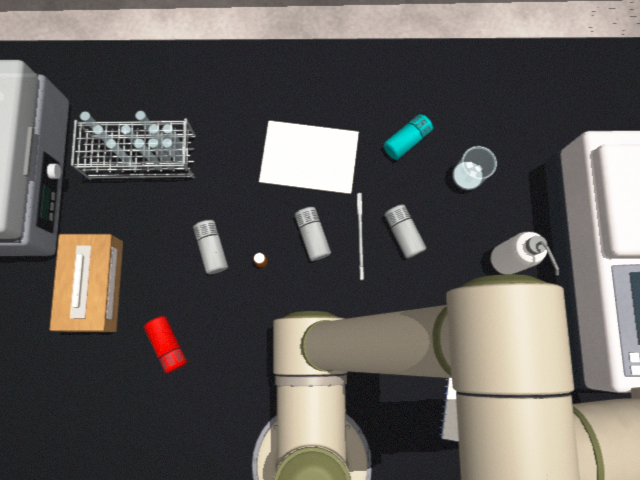

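View pics/side0.png

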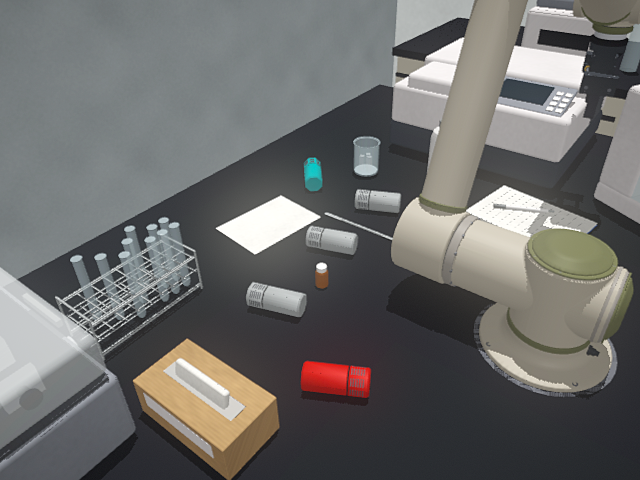

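Top view: the grey jars are at about (210,246), (312,234) and (405,231). The vial is at (260,260), the spatula runs along column 361, and the sheet centre is near (309,157). The red and turquoise look-alikes are clear of the jars.

```bash
cat > vis.py <<'E'
import cv2,numpy as np
def cloud(im):
    K,E,d=im["K"],im["extrinsics"],im["range_z"]
    v,u=np.mgrid[:480,:640]
    P=np.stack([(u-K[0,2])/K[0,0]*d,(v-K[1,2])/K[1,1]*d,d],-1)
    return (P-E[:3,3])@E[:3,:3]
def rays(im,px,z):
    K,E=im["K"],im["extrinsics"]
    px=np.atleast_2d(px).astype(float)
    c=-E[:3,:3].T@E[:3,3]
    r=np.c_[(px-K[[0,1],[2,2]])/K[0,0],np.ones(len(px))]@E[:3,:3]
    return c+r*((z-c[2])/r[:,2])[:,None]
def jars(im,seeds=((210,246),(312,234),(405,231))):
    W=cloud(im); out=[]
    hsv=cv2.cvtColor(im["color"],cv2.COLOR_BGR2HSV)
    m=((hsv[...,2]>50)&(W[...,2]>0.012)&(W[...,2]<0.07)).astype(np.uint8)
    n,l,s,c=cv2.connectedComponentsWithStats(m,connectivity=4)
    for u,v in seeds:
        k=l[v,u]; sel=(l==k)
        # silhouette
        cs,_=cv2.findContours(sel.astype(np.uint8),cv2.RETR_EXTERNAL,cv2.CHAIN_APPROX_NONE)
        P=W[sel]; top=P[P[:,2]>0.040][:,:2]
        r=cv2.minAreaRect(top.astype(np.float32)); 
        b=cv2.boxPoints(r); e=[b[1]-b[0],b[2]-b[1]]; e=max(e,key=np.linalg.norm)
        a=np.degrees(np.arctan2(e[1],e[0])); a=(a+90)%180-90
        rp=cv2.minAreaRect(rays(im,cs[0][:,0],0.023)[:,:2].astype(np.float32))
        print((u,v),sel.sum(),"top",np.round(r[0],4),np.round(r[1],4),round(a,1),"sil",np.round(rp[0],4),np.round(rp[1],4),"zmed",round(np.percentile(P[:,2],90),4))
        out.append((r,a,rp))
    return out
E
python3 - <<'E'
from vis import *
im=dict(np.load("top0.npz"))
jars(im)
W=cloud(im)
print("table",np.median(W[300:400,200:260,2]))
hsv=cv2.cvtColor(im["color"],cv2.COLOR_BGR2HSV)
m=(hsv[...,2]>200)&(hsv[...,1]<40); l=cv2.connectedComponents(m.astype(np.uint8))[1]
s=l==l[157,309]; v,u=np.nonzero(s)
cs,_=cv2.findContours(s.astype(np.uint8),0,1)
print("sheet",cv2.minAreaRect(rays(im,cs[0][:,0],0.002)[:,:2].astype(np.float32)))
for n,p,z in(("vial",(260,260),.05),("spat",(360,195),.005),("spat2",(362,278),.005)): print(n,rays(im,[p],z))
E
```

```text
(210, 246) 1153 top [0.4509 0.2181] [0.1115 0.0384] 16.9 sil [0.4525 0.2193] [0.1196 0.0482] zmed 0.0476
(312, 234) 1108 top [ 0.4786 -0.0039] [0.1112 0.0392] 19.4 sil [ 0.4809 -0.0041] [0.117  0.0474] zmed 0.0476
(405, 231) 1160 top [ 0.4831 -0.2056] [0.1109 0.0411] 23.3 sil [ 0.4852 -0.2069] [0.1155 0.0504] zmed 0.0477
table 0.0001273048167465777
sheet ((0.6661335229873657, 0.0028061121702194214), (0.2111847847700119, 0.15006786584854126), 82.15901947021484)
vial [[0.41642841 0.10773628 0.05      ]]
spat [[ 0.57175814 -0.11238433  0.005     ]]
spat2 [[ 0.38282928 -0.11230294  0.005     ]]
```

```bash
cat > rob.py <<'E'
from workcell import *
import numpy as np
J={"left":(np.array([.4517,.2187]),16.9),"middle":(np.array([.4797,-.0040]),19.4),"right":(np.array([.4841,-.2063]),23.3)}
SH=np.array([.6661,.0028])
def R(a,s=1,tilt=0):
    a=np.radians(a); z=s*np.array([-np.sin(a),np.cos(a),0]); x=np.array([0,0,-1.])
    if tilt:
        import cv2; x=cv2.Rodrigues(z*s*np.radians(tilt))[0]@x
    return np.c_[x,np.cross(z,x),z]
def ax(a): a=np.radians(a); return np.array([np.cos(a),np.sin(a),0])
def P(xy,z): return np.array([xy[0],xy[1],z])
E
python3 - <<'E'
from rob import *
print(get_q())
for n,(c,a) in J.items():
    for s in(1,-1):
        print(n,s,[np.round(q,0) if (q:=ik(P(c,z),R(a,s))) is not None else None for z in(.022,.2)])
for a in (16.9,19.4,23.3,0):
  for s in(1,-1): print("sheet",a,s,np.round(q,0) if (q:=ik(P(SH,.2),R(a,s))) is not None else None)
E
```

```text
[-8.96287181e+01  2.18358524e+01  7.43772330e+01  1.51358750e-03
  8.38591393e+01 -1.23359891e+01]
left 1 [array([ 12.,  35.,  99.,  -0.,  46., -95.]), array([ 12.,  20.,  87.,  -0.,  73., -95.])]
left -1 [array([12., 35., 99., -0., 46., 85.]), array([12., 20., 87., -0., 73., 85.])]
middle 1 [array([ -15.,   33.,  103.,   -0.,   44., -124.]), array([ -15.,   18.,   91.,   -0.,   72., -124.])]
middle -1 [array([-15.,  33., 103.,  -0.,  44.,  56.]), array([-15.,  18.,  91.,  -0.,  72.,  56.])]
right 1 [array([ -36.,   36.,   95.,   -0.,   49., -149.]), array([ -36.,   22.,   83.,   -0.,   74., -149.])]
right -1 [array([-36.,  36.,  95.,  -0.,  49.,  31.]), array([-36.,  22.,  83.,  -0.,  74.,  31.])]
sheet 16.9 1 [ -10.   36.   59.   -0.   85. -117.]
sheet 16.9 -1 [-10.  36.  59.  -0.  85.  63.]
sheet 19.4 1 [ -10.   36.   59.   -0.   85. -119.]
sheet 19.4 -1 [-10.  36.  59.  -0.  85.  61.]
sheet 23.3 1 [ -10.   36.   59.   -0.   85. -123.]
sheet 23.3 -1 [-10.  36.  59.  -0.  85.  57.]
sheet 0 1 [ -10.   36.   59.   -0.   85. -100.]
sheet 0 -1 [-10.  36.  59.  -0.  85.  80.]
```

```bash
python3 - <<'E'
from rob import *
c,a=J["left"]
movep(P((.38,-.18),.30),R(10,-1)); print(get_time())
movep(P(c,.16),R(a,-1)); print(get_time(),get_ee_pos())
hit=servo_line(P(c,.022),rate=.12,stop_force=8); print(hit,get_time(),get_ee_pos(),get_contact_force())
if not hit:
    command_gripper(0.03,force=50); print("w",get_gripper_width(),get_time(),get_contact_force())
E
```

```text
1.725
3.3 [0.45224681 0.21791086 0.16030933]
False 4.6 [0.45202371 0.21874147 0.02252401] [ 0.34736458 -0.40436257  0.03330312]
w 0.04543407020548425 5.3167 [ 0.39909785 -0.60177413  0.92371176]
```

```bash
cat >> rob.py <<'E'
def feel(T,dt=.01):
    o=[]
    for _ in range(int(T/dt)): sleep(dt); o.append(np.r_[get_contact_force(),get_moment()])
    return np.array(o)
def shake(c,a,z=.15,rate=.35,amp=.05,n=3):
    u=ax(a); p=np.array([-u[1],u[0],0]); res=[]
    for k in range(n):
        for s in(1,-1):
            servo_line(P(c,z)+s*amp*u,rate=rate)
            o=feel(.25)
            ps=o[:,:3]@u; m=o[:,3:]@p
            print("%+d"%s,"t%.2f"%get_time(),"Flen",np.round(ps[::3],2),"Mp",np.round(m[::3],3))
def tilt(c,a,z=.15,t=8):
    u=ax(a); p=np.array([-u[1],u[0],0])
    for tt in(t,-t,0):
        servo_line(P(c,z),rate=.15,rot=R(a,-1,tt)); o=feel(.4)
        print("tilt",tt,"t%.2f"%get_time(),"Mp",np.round((o[:,3:]@p)[::4],3),"M",np.round(o[-5:,3:].mean(0),3))
E
python3 - <<'E'
from rob import *
c,a=J["left"]
servo_line(P(c,.06),rate=.07); sleep(.1); servo_line(P(c,.15),rate=.15);sleep(.2)
print(get_time(),get_contact_force(),get_moment(),get_gripper_width())
shake(c,a)
print(get_time(),get_gripper_width())
E
```

```text
7.0583 [-0.36041879  0.03987431 -6.24328909] [-0.02553943 -0.05827579  0.01373569] 0.045480144443904545
+1 t7.56 Flen [-0.43 -0.04 -0.3  -0.95 -0.06  0.31  0.    0.19 -0.6 ] Mp [ 0.043  0.034  0.052  0.044  0.054  0.055  0.041 -0.033  0.012]
-1 t8.20 Flen [ 0.07  0.45  0.87  0.31  0.35  0.33 -0.41 -0.07 -0.  ] Mp [-0.09  -0.034 -0.083 -0.001  0.056  0.002 -0.012 -0.017 -0.043]
+1 t8.84 Flen [ 0.07 -0.51 -0.92 -0.26 -1.1   0.06  0.34  0.57 -0.08] Mp [ 0.046  0.051  0.042  0.047 -0.007 -0.013  0.018  0.004  0.04 ]
-1 t9.48 Flen [ 1.15  1.41 -0.27  0.59 -0.23  0.01 -0.11  0.11  0.68] Mp [-0.041 -0.041  0.039 -0.011 -0.036 -0.031 -0.042 -0.034 -0.064]
+1 t10.12 Flen [-0.65 -0.81  1.08  0.23 -0.34 -0.47 -0.79  0.13  0.1 ] Mp [ 0.087  0.03   0.03   0.003 -0.001  0.001  0.016 -0.022  0.013]
-1 t10.77 Flen [ 0.51 -0.07  1.06  1.07 -0.35  0.01 -0.69 -0.16  0.36] Mp [-0.048 -0.018 -0.052 -0.044  0.009  0.008 -0.012  0.015  0.072]
10.7667 0.045475668822743204
```

```bash
python3 - <<'E'
from rob import *
c,a=J["left"]; u=ax(a); p=np.array([-u[1],u[0],0])
for tt in(10,-10,10,-10,0):
    servo_line(P(c,.15),rate=.15,rot=R(a,-1,tt)); t=get_time(); sleep(.3); o=feel(.3)
    print(tt,t,get_time(),"F",np.round(o.mean(0),3),"Mp",round((o[:,3:]@p).mean(),4),"sd",round((o[:,3:]@p).std(),3),"Fz",o[:,2].std())
print(get_gripper_width())
E
```

```text
10 11.25 11.8 F [ 0.189 -0.049 -5.755  0.056 -0.218  0.   ] Mp -0.2252 sd 0.027 Fz 0.5029652873977358
-10 12.3167 12.8667 F [-0.147  0.023 -5.82  -0.076  0.215  0.013] Mp 0.2282 sd 0.032 Fz 0.4581025650721336
10 13.3833 13.9333 F [ 1.190e-01  5.500e-02 -5.728e+00  5.700e-02 -2.210e-01 -5.000e-03] Mp -0.2285 sd 0.029 Fz 0.39165168626950364
-10 14.45 15.0 F [-1.330e-01 -5.200e-02 -5.683e+00 -7.600e-02  2.160e-01  2.000e-03] Mp 0.2285 sd 0.028 Fz 0.5160968255101666
0 15.3333 15.8833 F [-2.6e-02  7.0e-02 -5.9e+00 -8.0e-03  4.0e-03 -1.0e-03] Mp 0.0061 sd 0.037 Fz 0.5859923257215419
0.04533748289063476
```

```bash
cat >> rob.py <<'E'
def tl(c,a,angs,z=.15):
    u=ax(a); p=np.array([-u[1],u[0],0])
    for tt in angs:
        servo_line(P(c,z),rate=.2,rot=R(a,-1,tt)); sleep(.3); o=feel(.3)
        print(tt,round(get_time(),2),"Fz",round(o[:,2].mean(),2),"Mp",round((o[:,3:]@p).mean(),4))
E
python3 - <<'E'
from rob import *
c,a=J["left"]; tl(c,a,(4,-4,0))
E
```

```text
4 16.68 Fz -5.63 Mp -0.0859
-4 17.52 Fz -5.75 Mp 0.0861
0 18.32 Fz -5.68 Mp -0.0004
```

Tilting the left jar gives a moment proportional to the tilt (0.086 at 4°, 0.228 at 10°, 0 at level), so no ball shifts to either end. I'm treating it as silent, laying it back and going on to the middle jar.

```bash
cat >> rob.py <<'E'
def putdown(c,a):
    servo_line(P(c,.05),rate=.2); 
    print("down stop",servo_line(P(c,.0225),rate=.06,stop_force=8),get_ee_pos(),get_time())
    command_gripper(.088); 
    servo_line(P(c,.12),rate=.2); print("w",get_gripper_width(),get_time())
def pick(c,a):
    movep(P(c,.13),R(a,-1))
    hit=servo_line(P(c,.022),rate=.12,stop_force=8)
    if hit: print("HIT",get_ee_pos(),get_contact_force()); raise SystemExit
    command_gripper(.03,force=50); w=get_gripper_width(); print("grip",w,get_time())
    if w<.04: raise SystemExit
    servo_line(P(c,.06),rate=.07); sleep(.1); servo_line(P(c,.15),rate=.2); sleep(.1)
E
python3 - <<'E'
from rob import *
import cv2
from vis import *
putdown(*J["left"])
c,a=J["middle"]; movep(P(c,.15),R(a,-1))
im=get_image("top"); cv2.imwrite("pics/top1.png",im["color"])
try: jars(im,((210,246),))
except Exception as e: print(e)
print(get_time())
E
```

```text
down stop True [0.45132326 0.21860638 0.02201745] 19.4667
w 0.08800989736153024 20.875
(210, 246) 1147 top [0.4507 0.2182] [0.1118 0.0382] 15.9 sil [0.4519 0.2192] [0.1194 0.0479] zmed 0.0475
21.8333
```

View pics/top1.png

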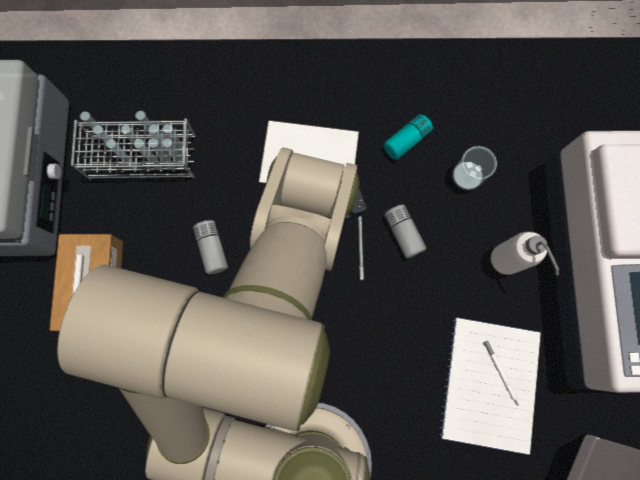

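The left jar lies back at (210,246), within 1 mm of where it was. The arm is over the middle jar, and the right jar at (405,231) hasn't moved.

```bash
python3 - <<'E'
from rob import *
c,a=J["middle"]; pick(c,a)
shake(c,a,n=2)
tl(c,a,(10,0,-10,0)); print(get_gripper_width())
E
```

```text
grip 0.04531940690460737 23.85
+1 t25.84 Flen [ 0.08 -0.22 -0.15  0.84  0.51 -0.18  0.23 -0.27  0.42] Mp [-0.005 -0.014 -0.04  -0.058 -0.034  0.032 -0.005 -0.029 -0.016]
-1 t26.48 Flen [ 0.46  0.14  0.22  0.82 -1.03  0.92  0.27 -0.71  0.05] Mp [-0.063 -0.092 -0.072 -0.009 -0.114 -0.043 -0.126 -0.069 -0.091]
+1 t27.12 Flen [-0.4  -0.63  0.19 -0.48 -0.41 -0.02 -0.26  0.52 -0.18] Mp [0.13  0.125 0.125 0.134 0.058 0.11  0.06  0.078 0.059]
-1 t27.77 Flen [ 1.04  1.06  0.3   0.55  0.19  0.11 -0.37 -0.13 -0.23] Mp [-0.163 -0.046 -0.125 -0.094 -0.066 -0.028 -0.099 -0.045 -0.074]
10 28.72 Fz -6.21 Mp -0.1815
0 29.59 Fz -6.3 Mp 0.0598
-10 30.47 Fz -6.1 Mp 0.1689
0 31.34 Fz -6.26 Mp -0.0666
0.0453892864577274
```

The level moment in the middle jar flips between ±0.06 N m depending on which way it was last tilted or shaken. That matches 210 g shifted about 35 mm, so this jar holds the ball. I'll lay it down and shake the right jar too.

```bash
python3 - <<'E'
from rob import *
putdown(*J["middle"])
c,a=J["right"]; pick(c,a)
shake(c,a,n=2)
tl(c,a,(10,0,-10,0)); print(get_gripper_width())
E
```

```text
down stop True [ 0.47940608 -0.00393278  0.02205801] 32.4833
w 0.08783001590786485 33.8917
grip 0.04519852835057423 36.4833
+1 t38.48 Flen [-1.58 -0.28 -0.34 -0.75 -0.79  0.42 -0.22 -0.81  0.08] Mp [-0.021  0.022  0.003 -0.027  0.025  0.02   0.044 -0.009  0.005]
-1 t39.12 Flen [ 0.16  0.27  0.13 -0.07  0.14 -0.16  0.32  1.    0.66] Mp [ 0.049 -0.016 -0.027  0.003 -0.012  0.008 -0.032  0.047 -0.001]
+1 t39.76 Flen [ 0.25  0.06 -0.22 -0.62 -0.48  0.84 -0.27 -0.49  0.51] Mp [ 0.016  0.01   0.014  0.033 -0.016  0.052 -0.02  -0.023 -0.044]
-1 t40.40 Flen [ 0.33 -0.57  1.01  1.2  -0.01 -0.08  0.24  0.36  0.32] Mp [-0.004 -0.045 -0.031 -0.043  0.043 -0.026 -0.008  0.008  0.024]
10 41.35 Fz -4.52 Mp -0.1876
0 42.23 Fz -4.44 Mp -0.0059
-10 43.1 Fz -4.42 Mp 0.1891
0 43.98 Fz -4.38 Mp -0.0012
0.04543865428627514
```

The right jar is silent. I'll lay it back and look before fetching the middle jar.

```bash
python3 - <<'E'
from rob import *
import cv2
from vis import *
putdown(*J["right"])
im=get_image("top"); cv2.imwrite("pics/top2.png",im["color"])
for s in ((210,246),(312,234)):
    try: jars(im,(s,))
    except Exception as e: print(s,e)
print(get_time())
E
```

```text
down stop True [ 0.48378577 -0.20609636  0.02210348] 45.1083
w 0.08809249264780006 46.5167
(210, 246) 297178 top [0.3625 0.0258] [1.2719 0.7324] 82.5 sil [ 0.0372 -0.5613] [0. 0.] zmed 0.5276
(312, 234) 297178 top [0.3625 0.0258] [1.2719 0.7324] 82.5 sil [ 0.0372 -0.5613] [0. 0.] zmed 0.5276
46.5667
```

View pics/top2.png

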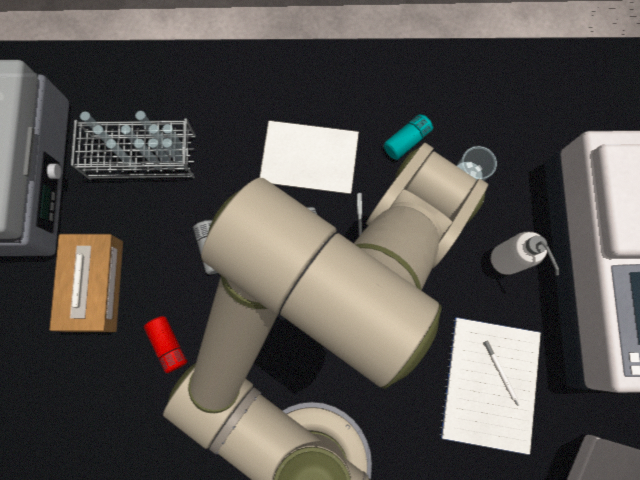

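The arm hides the left and middle jars in this view, so the fit failed there. Bystanders look undisturbed. The middle jar was laid down at a known pose, so I'll pick it there and then check.

```bash
python3 - <<'E'
from rob import *
import cv2
from vis import *
c,a=J["middle"]; pick(c,a)
servo_line(P(c,.19),rate=.15)
servo_line(P(SH,.19),rate=.12); sleep(.5)
for n in("top","side"):
    im=get_image(n); cv2.imwrite(f"pics/{n}3.png",im["color"])
    if n=="top":
        for s in ((210,246),(405,231)):
            try: jars(im,(s,))
            except Exception as e: print(s,e)
print(get_time(),get_ee_pos(),get_gripper_width(),get_contact_force())
E
```

```text
grip 0.045319777516202836 49.1583
(210, 246) 297780 top [0.3556 0.0258] [1.269  0.7468] 82.6 sil [ 0.0086 -0.5501] [0. 0.] zmed 0.5044
(405, 231) 1152 top [ 0.4826 -0.2051] [0.111  0.0382] 23.7 sil [ 0.4844 -0.2054] [0.1152 0.0499] zmed 0.0479
53.375 [0.6660845  0.00279047 0.18999821] 0.045337920123038215 [ 0.04072833 -1.58215697 -6.57736753]
```

View pics/top3.png

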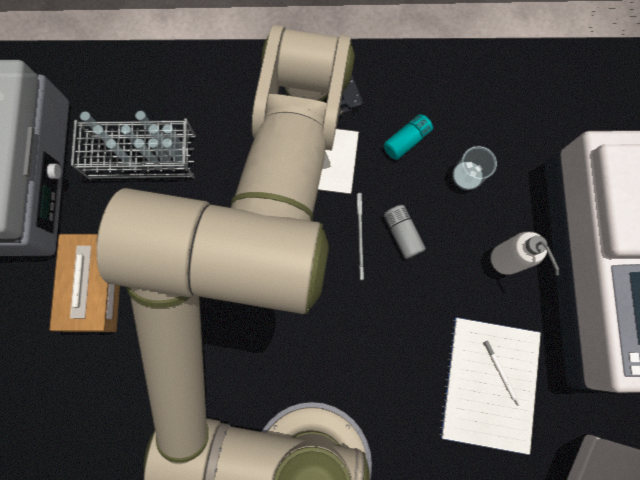

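View pics/side3.png

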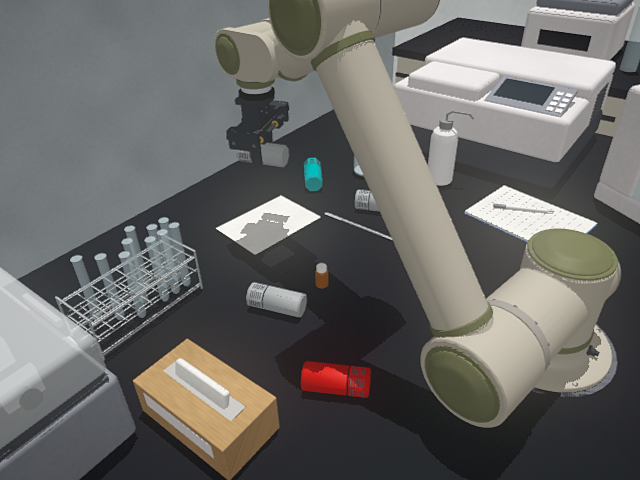

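The side view shows the jar held level at about (265,155), above the sheet at (268,224). The left jar is at (277,300), the right jar at (370,200), and the vial stands upright at (321,276). I'm handing in.

```bash
python3 - <<'E'
from workcell import *
print(get_time(),get_gripper_width(),abs(get_qvel()).max()); print(sign_off())
E
```

```text
53.375 0.045337920123038215 0.07532295129950953
the job is handed in; nothing more can be done
None
```

I lifted and shook the three jars from left to right. The middle one holds the ball, and I handed in at about 53 s with it held level and still over the centre of the sheet.

- **How I told:** the force readings during the shaking were too noisy to pick out knocks. The lengthwise moment was clear: in the middle jar it flipped between about ±0.06 N m at level, which matches the ball moving from end to end. The left and right jars read about zero at level. I also tilted each jar a little to confirm this.
- **Final hold:** the TCP is within 1 mm of the sheet centre I measured. The jar's underside is about 17 cm above the bench, the grip opening is 45 mm (jar firmly held), and the joints are practically still.
- **Silent jars:** in the top view, both lay within about 2 mm of where they started. The left jar was measured just after I put it down, because the arm hid it in the last two top views and the fit failed there. The final side view shows it lying flat, apparently undisturbed.
- **Bystanders:** the last pictures showed those in view standing or lying as before; I judged this by eye.

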